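# Open the bayonet filter pod on the turning bench

### The arm

A 7-joint arm with a two-finger parallel gripper is mounted at the origin on a cart in front of the work surface, level with it; the furniture and walls round the work are solid. World frame = base frame: x ahead of the robot, y to its left, z up, the work surface at z = 0. Lengths are in m, angles in rad, forces in N, time in s.
With the tool pointing down it reaches from about 0.425 to 0.875 m from the base axis. Payload 4.7 kg.
Tool frame: the origin (TCP) lies midway between the tips of the shut fingers; the grasp point (between the pads) lies 19 mm behind it (ctrl.grip_point_offset is the distance from the TCP to the grasp point, in m); z points along the fingers, y is the line along which they close (so a half turn about z gives the same grasp; the last joint's range is limited). The gripper opens to 87 mm and grips with 3 to 60 N. Pads are 19 mm wide; open, the fingers measure 117 mm over their backs; the gripper's body (75 mm by 190 mm) begins 51 mm behind the grasp point.
Start: joints at [1.358, 0.321, -0.07, 1.45, 0.023, 1.371, -0.057], TCP at [0.146, -0.633, 0.223] pointing down, gripper open.
Joint ranges: [-2.86, 2.86], [-0.3, 2.09], [-1.38, 1.24], [0.06, 2.45], [-1.56, 4.7], [0.09, 2.05], [-2.69, 2.69]. Speed limits (rad/s): [2.57, 2.57, 3.14, 3.14, 3.14, 3.14, 3.14].

### API

Orientations are given as a rotation vector (axis times angle).
In Python, from bench import ctrl gives the robot as it stands. The module is installed in compiled form; this text tells all that it offers.
- The arm moves only by the shell command python3 -m handwheel 'ROWS' [OPENING] [FORCE]. ROWS is JSON, a list of rows, each an object of numbers: "x", "y", "z": the shift along the tool's x, y, z in m; "wx", "wy", "wz": the turn, a rotation vector about the tool's x, y, z in degrees. A call has 1 to 10 rows; each row is the pose to reach, as a shift and turn from the pose commanded when the call began, along the tool's axes at that moment; what a row does not reach only later rows make up. A row lasts 1/12 s, in which the tool goes at most 41.7 mm and 7.16 degrees, less where a joint would pass 70% of its speed; a pose out of reach is approached as far as the arm can. A call with a gripper value outside its range is refused whole. OPENING is the finger opening in m, from 0 to 0.087, set as the call begins (- or left out, the last holds). The fingers move at their own pace and stop on an object; FORCE is the grip in N (left out, the last holds). Time passes only in rows, so rows that repeat a pose let the fingers close. It gives the time, the measured TCP pose, the force, the opening and the grip force at its end, in the units of the state.
- ctrl.get_state(): the state, without advancing time (a new reading comes with each control period).
- ctrl.get_image(name): name is "scene" or "top"; returns a dict with "image" (420x560x3 uint8, red, green, blue), "K" (3x3 intrinsics, pixels), "world_to_cam" (4x4, takes a point from world to camera coordinates). Camera axes: x right, y down, z forward; pixel columns grow to the right and rows downward; lengths in m; the calibration is good to about 2 mm. A picture is of the moment at which its call begins. There is no depth.
- ctrl.close_job(): hands the job in; it is judged then, once.
The state is a dict: "time": time; "joint_positions": joint angles; "qd": joint speeds; "joint_torque": joint torques, N m; "position": TCP position; "tool_rot": TCP orientation; "ft_force": force on the tool from outside, world axes, zero at the start; "torque": the same for the moment, N m; "grip_width": opening from 0.0 (shut) to 1.0 (fully open); "grip_force": force on a finger pad.
Only numpy, scipy, OpenCV 4.12 (cv2) and the standard library are available. Lean on these libraries where they do the work, as an engineer would, in place of code of your own. Each camera call takes 0.05 s, during which the arm holds its last target. There are 200 camera calls.

### The job

Open the filter pod so its filter can be cleaned. First lift the yellow lock tab out of its notch, shift it away from the cover and let it drop into the next notch; then press the blue cover down and twist it a quarter turn anticlockwise (seen from above) until it is free of its lugs. Lift the cover off, lay it right way up on the round wooden board without dropping it, leave the tab in its outer notch and leave the two turned knobs and the sanding block where they are.

Things in the scene. Friction and masses are not known exactly. Their poses are not given: they have to be found in the camera images.
- pod: Filter pod bolted to the table (fixed): grey barrel 98 mm across with an aluminium collar whose top is 62 mm high, on a dark foot 124 mm across. Origin: barrel axis at table height, z up. Lock rail on its -x side: an arm 18 mm wide, 62 to 134 mm from the axis, its notched steel top 60 mm high. A hose stub sticks out 76 mm to +x, 28 mm high.
- collar (a point): Centre of the collar's top, on the pod's axis, 62 mm high. Pockets under the collar hold the cover's two lugs: press the cover at least 6 mm down (it stops at 10 mm) and, holding it down, turn it anticlockwise seen from above. From 70 to 95 degrees (end stop) the lugs are in the gaps: let go, it springs up about 6 mm and can be lifted straight up. It cannot turn clockwise.
- cover: Blue bayonet cover, 130 to 200 g, loose. Origin: centre of its underside, z up; locked, it lies on the pod's axis 50 mm above the table, axes parallel to the pod's. Steel plug 62 mm across (z 0 to 22 mm) with two lugs at its lower edge (at +y and -y, out to 40 mm), on it a blue disc 92 mm across (z 22 to 28 mm). A spring below pushes it up with 8 N, 12 N when pressed right down.
- rib_top (a point): Centre of the top of the cover's upright grip rib, 50 mm above the cover's origin. The rib runs along the cover's x: 60 mm long, 14 mm thick, rising 22 mm from the disc. Fingertips standing open on the disc, one on each side of the rib, can press and turn the cover without gripping it.
- fork (a point): Middle of the fork of two ears on the cover's rim at its -x (52 mm from the axis, ears out to 58 mm). Locked, it straddles the nose of the lock tab, so the cover cannot turn while the tab is in the inner notch.
- tab_grip (a point): Middle of the gripping part of the yellow lock tab, 86 mm high with the tab down, 84 mm from the pod axis in the inner notch. The tab is an upright block 22 mm along the pod's x and 12 mm thick along the pod's y; its top is 11 mm above this point, its underside 25 mm and the rail's top 26 mm below it. A nose 8 mm wide points from its lower half to the cover.
- lock_slide (a joint): Position of the lock tab along the rail, m: 0 in the inner notch (cover locked), 0.030 in the outer notch, growing away from the cover (along the pod's -x); the end stop is at 0.034. It slides easily (0.4 N) once the tab is lifted.
- lock_tab (a joint): Height of the lock tab above its dropped position, m: about 0 in a notch, 0.006 or more is clear of the notches, end stop at 0.016. It drops back by its own weight and a light spring (together about 2 to 3 N); its foot is round and finds the notch from up to 4 mm off.
- board: Plain round greyish-beige wooden board, 216 mm across, 24 mm thick, lying loose (0.6 kg). Origin: centre of its underside. The pod and the board may stand either way round, left or right.
- knob_a: Bystander: pale turned knob, 57 mm across, 38 mm high, near the back. Origin: under its centre.
- knob_b: Bystander: pale turned knob, 57 mm across, 36 mm high, near the back. Origin: under its centre.
- sanding_block: Bystander: brown sanding block 47 x 87 x 28 mm at the right front. Origin: under its centre.

How it is judged:
By the outcome, as a careful person would: the job done as asked, in the order asked, and still so for the second after the job is handed in, with the robot touching nothing.
It also fails if it takes over 54 s, if anything falls off the work surface, if the arm or the gripper's body presses on something with over 40 N, if the wrist force passes 120 N, or if a joint passes its speed limit or range.

## Working session

There is one attempt and no reset: what is moved stays moved. The work goes in short steps, Python scripts to look and compute and a shell command to move; the robot and the scene stay as the last step left them, time stands still between calls to the robot, and variables do not carry over. Pictures are saved under pics/ and viewed, at most 10 in all, crops included, and the job is handed in when it is done.

```bash
mkdir -p pics; python3 - <<'E'
from bench import ctrl
import cv2,numpy as np
s=ctrl.get_state()
for k in s: print(k,np.round(s[k],4))
print(ctrl.grip_point_offset)
for n in("scene","top"):
    d=ctrl.get_image(n); cv2.imwrite(f"pics/{n}0.png",d["image"][:,:,::-1]); print(n,d["K"],np.round(d["world_to_cam"],3))
    np.savez(f"{n}0.npz",**d)
E
```

```text
time 0.0
joint_positions [ 1.3581  0.3218 -0.0701  1.4517  0.0226  1.3708 -0.0569]
qd [ 0.0002  0.0008  0.0019 -0.0003 -0.0004  0.0005  0.001 ]
joint_torque [-7.00000e-04 -4.91292e+01 -4.04000e-01 -3.12530e+01 -6.40000e-02
  4.37000e-02  2.00000e-04]
position [ 0.146  -0.6328  0.2215]
tool_rot [-3.1195e+00 -3.5540e-01  5.0000e-04]
ft_force [-0.0588 -0.093  -0.9833]
torque [-0.0807  0.0106 -0.0041]
grip_force 0.0
grip_width 0.998
0.0187
scene [[496.39839209   0.         285.76457116]
 [  0.         496.39839209 210.87574482]
 [  0.           0.           1.        ]] [[-0.861 -0.508  0.022  0.469]
 [-0.309  0.488 -0.816  0.279]
 [ 0.404 -0.71  -0.577  1.312]
 [ 0.     0.     0.     1.   ]]
top [[528.21471547   0.         283.41699815]
 [  0.         528.21471547 206.85433247]
 [  0.           0.           1.        ]] [[ 2.000e-03 -1.000e+00 -5.000e-03 -4.600e-02]
 [-9.940e-01 -1.000e-03 -1.070e-01  5.890e-01]
 [ 1.070e-01  5.000e-03 -9.940e-01  1.322e+00]
 [ 0.000e+00  0.000e+00  0.000e+00  1.000e+00]]
```

View pics/scene0.png

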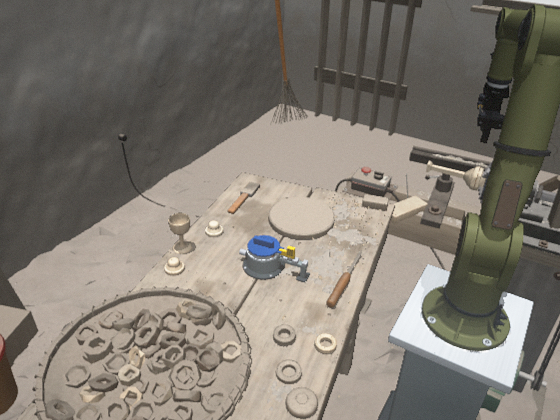

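View pics/top0.png

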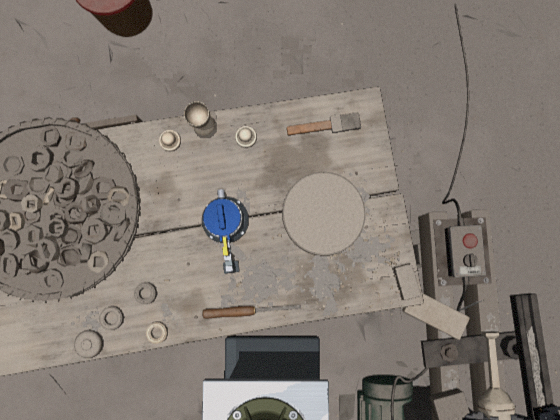

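The scene view shows the pod at about (263,255) with its yellow tab at (291,252) and the board at (301,215). In the top view the cover is at (224,219), the tab at (227,246) toward the robot and the board at (324,213).

```bash
cat > h.py <<'E'
import numpy as np,cv2
def ray(d,uv,z):
    T=d["world_to_cam"];R,t=T[:3,:3],T[:3,3];c=-R.T@t
    r=R.T@np.linalg.inv(d["K"])@np.r_[uv,1.]
    return c+r*(z-c[2])/r[2]
def proj(d,p):
    T=d["world_to_cam"];q=d["K"]@(T[:3,:3]@p+T[:3,3]);return q[:2]/q[2]
def two(da,a,db,b):
    A=[];B=[]
    for d,u in((da,a),(db,b)):
        P=d["K"]@d["world_to_cam"][:3]
        for i in(0,1): r=u[i]*P[2]-P[i];A.append(r[:3]);B.append(-r[3])
    return np.linalg.lstsq(np.array(A),np.array(B),rcond=None)[0]
def blob(img,lo,hi):
    h=cv2.cvtColor(img,cv2.COLOR_RGB2HSV);m=cv2.inRange(h,lo,hi)
    n,l,s,c=cv2.connectedComponentsWithStats(m);i=1+np.argmax(s[1:,4]);return (l==i).astype(np.uint8),c[i],s[i]
BL=((105,120,50),(125,255,255));YE=((20,130,90),(33,255,255))
E
python3 - <<'E'
from h import *
D={n:dict(np.load(f"{n}0.npz")) for n in("top","scene")}
for n,d in D.items():
    im=d["image"]
    for nm,c in(("bl",BL),("ye",YE)):
        m,ce,s=blob(im,*c); k=max(cv2.findContours(m,0,1)[0],key=len)
        e=cv2.fitEllipse(cv2.convexHull(k)); print(n,nm,ce.round(1),s,np.round(e[0],1),np.round(e[1],1),round(e[2]), "min",cv2.minAreaRect(k))
        print('  ray',ray(d,e[0],.078 if nm=="bl" else .09).round(4))
    w=(180,160,100,130) if n=="top" else (225,220,100,75)
    x,y,a,b=w; k=cv2.resize(im[y:y+b,x:x+a,::-1],None,fx=4.5 if n=="top" else 7,fy=4.5 if n=="top" else 7,interpolation=cv2.INTER_CUBIC)
    cv2.imwrite(f"pics/{n}crop.png",k)
d=D["top"];im=d["image"]
g=cv2.GaussianBlur(im,(5,5),0).astype(int);ref=g[200:225,310:340].reshape(-1,3).mean(0);print("ref",ref)
m=(np.abs(g-ref).max(2)<14).astype(np.uint8);m=cv2.morphologyEx(m,cv2.MORPH_OPEN,np.ones((7,7)))
n,l,s,c=cv2.connectedComponentsWithStats(m);i=l[213,324];k=cv2.findContours((l==i).astype(np.uint8),0,1)[0][0]
e=cv2.fitEllipse(k);print("board",e,s[i],ray(d,e[0],.024).round(4),[np.linalg.norm(ray(d,np.array(e[0])+v,.024)-ray(d,e[0],.024)) for v in((e[1][0]/2,0),(0,e[1][1]/2))])
E
python3 - <<'E'
import cv2,numpy as np
a=cv2.imread('pics/topcrop.png');b=cv2.imread('pics/scenecrop.png')
print(a.shape,b.shape)
cv2.imwrite('pics/c1.png',a[:600])
E
```

```text
top bl [221.3 217.3] [ 203  199   37   43 1079] [221.6 218.8] [36.  41.8] 172 min ((222.30389404296875, 217.77346801757812), (38.35397720336914, 36.27275085449219), 41.987213134765625)
  ray [0.5541 0.1075 0.078 ]
top ye [224.8 247. ] [223 238   5  17  66] [224.6 248.2] [ 4.6 22.7] 176 min ((225.0, 246.0), (16.0, 4.0), 90.0)
  ray [0.4813 0.0974 0.09  ]
scene bl [263.5 246. ] [248 236  33  20 428] [263.9 245.8] [21.1 32.9] 97 min ((264.0, 245.5), (19.0, 32.0), 90.0)
  ray [0.5527 0.1113 0.078 ]
scene ye [288.2 251.5] [279 246  16  13 108] [288.3 251.7] [12.3 18.8] 101 min ((286.5, 252.0), (12.0, 15.0), 90.0)
  ray [0.4739 0.1094 0.09  ]
ref [169.68266667 159.052      147.73333333]
board ((323.67901611328125, 213.00218200683594), (78.11592864990234, 79.38546752929688), 145.3424530029297) [ 285  174   79   79 4984] [ 0.574  -0.1486  0.024 ] [np.float64(0.100415197006754), np.float64(0.10176832740380938)]
(585, 450, 3) (525, 700, 3)
```

View pics/c1.png

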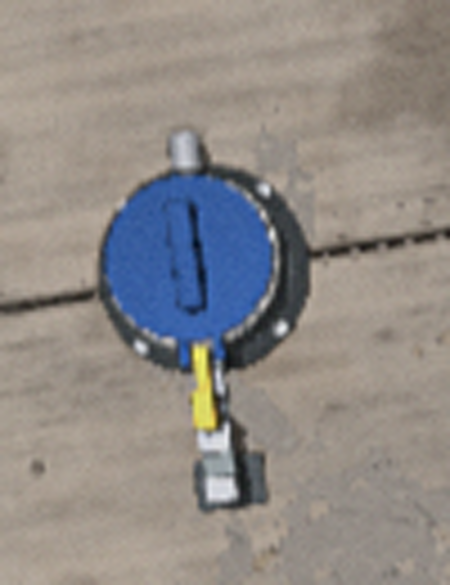

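View pics/scenecrop.png

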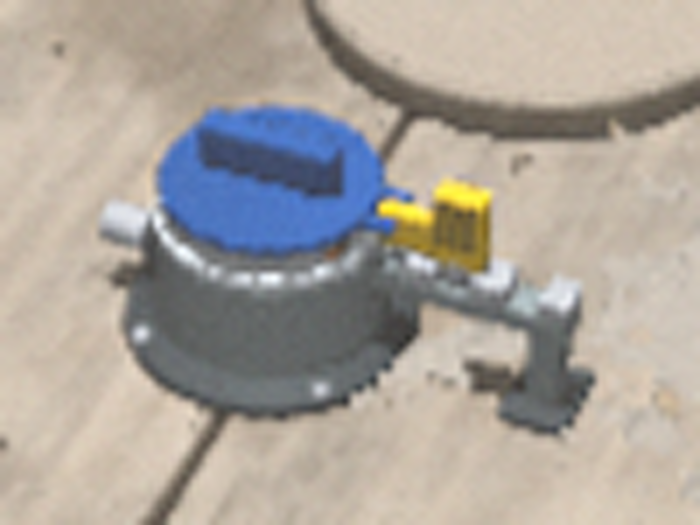

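The crops show the disc centre at (222,217) top, the rib nearly along the rail, the tab block top at (225.6,251) top and (291,247) scene, and the rail end at (229,269).

```bash
python3 - <<'E'
from h import *
T,S=[dict(np.load(f"{n}0.npz")) for n in("top","scene")]
a=lambda u,v:np.array([180+(u+.5)/4.5-.5,160+(v+.5)/4.5-.5]); b=lambda u,v:np.array([225+(u+.5)/7-.5,220+(v+.5)/7-.5])
# disc ellipse via hull in the top crop, at z .078 ; scene too
c=ray(T,a(189,257),.078);print("disc top",c,"scene",ray(S,b(271,180),.078),"2view",two(T,a(189,257),S,b(271,180)))
ang=lambda p,q:(p[:2]-q[:2],np.degrees(np.arctan2(*(p-q)[[1,0]])))
print("rib",ang(ray(T,a(174,200),.1),ray(T,a(193,302),.1)), ray(T,a(183.5,251),.1))
print("ribscene",ang(ray(S,b(205,125),.1),ray(S,b(335,160),.1)),ray(S,b(270,143),.1))
e=ray(T,a(222,488),.06);print("rail post",e,ang(c,e),np.linalg.norm((c-e)[:2]))
e=ray(S,b(558,290),.06);print("rail post S",e,ang(c,e),np.linalg.norm((c-e)[:2]))
h=ray(T,a(187,135),.028);print("hose",h,ang(h,c),np.linalg.norm((c-h)[:2]))
t=ray(T,a(205,412),.097);print("tab",t,ang(c,t),np.linalg.norm((c-t)[:2]),"S",ray(S,b(464,188),.097),two(T,a(205,412),S,b(464,188)))
E
```

```text
disc top [0.55924424 0.1073863  0.078     ] scene [0.55547776 0.11025932 0.078     ] 2view [0.55865218 0.10733377 0.07483229]
rib (array([0.05528142, 0.01107295]), np.float64(11.32653857507088)) [0.56054121 0.10770128 0.1       ]
ribscene (array([0.05638916, 0.00879683]), np.float64(8.866795800353946)) [0.55386884 0.11334489 0.1       ]
rail post [0.433133   0.08957358 0.06      ] (array([0.12611124, 0.01781272]), np.float64(8.039621060383633)) 0.12736301267332453
rail post S [0.43295176 0.08930337 0.06      ] (array([0.12629247, 0.01808293]), np.float64(8.148394850540956)) 0.12758048850709214
hose [0.63389006 0.11568543 0.028     ] (array([0.07464582, 0.00829913]), np.float64(6.344097774104638)) 0.07510575130605193
tab [0.4739831  0.09525009 0.097     ] (array([0.08526113, 0.01213621]), np.float64(8.10115717185904)) 0.08612054548146723 S [0.4752074  0.09334319 0.097     ] [0.47406438 0.09511283 0.09870448]
```

```bash
cat > go.py <<'E'
# go.py x y z yaw_deg : tool-frame shift/turn to reach; no target -> state only
import sys,numpy as np
from scipy.spatial.transform import Rotation as R
from bench import ctrl
s=ctrl.get_state();r=R.from_rotvec(s["tool_rot"]);p=np.array(s["position"])
M=r.as_matrix();yaw=np.degrees(np.arctan2(M[1,0],M[0,0]))
print("t",round(s["time"],2),"p",p.round(4),"yaw",yaw.round(2),"tilt",np.round(M[:2,2],4),"F",np.round(s["ft_force"],1),"M",np.round(s["torque"],2),"gw",round(s["grip_width"]*87,1),"gf",np.round(s["grip_force"],1),"q",np.round(s["joint_positions"],2))
v=list(map(float,sys.argv[1:]))
for i in range(0,len(v),4):
    t=v[i:i+4];g=R.from_euler("ZX",[t[3],180],degrees=True)
    print("->",t,"xyz",np.round(M.T@(t[:3]-p),4),"w",np.degrees((r.inv()*g).as_rotvec()).round(2))
E
python3 go.py .45 -.45 .22 8.5
```

```text
t 0.1 p [ 0.146  -0.6329  0.2216] yaw 13.0 tilt [-0.0005  0.0016] F [ 0.1  0.1 -0.4] M [-0.01 -0.   -0.  ] gw 87.1 gf 0.0 q [ 1.36  0.32 -0.07  1.45  0.02  1.37 -0.06]
-> [0.45, -0.45, 0.22, 8.5] xyz [ 0.3374 -0.1098  0.0017] w [-0.1   0.01  4.5 ]
```

```bash
R='{"x":0.337,"y":-0.110,"z":0,"wz":4.5}'; python3 -m handwheel '[{"x":0.337,"y":-0.110,"z":0,"wz":4.5},{"x":0.337,"y":-0.110,"z":0,"wz":4.5},{"x":0.337,"y":-0.110,"z":0,"wz":4.5},{"x":0.337,"y":-0.110,"z":0,"wz":4.5},{"x":0.337,"y":-0.110,"z":0,"wz":4.5},{"x":0.337,"y":-0.110,"z":0,"wz":4.5},{"x":0.337,"y":-0.110,"z":0,"wz":4.5},{"x":0.337,"y":-0.110,"z":0,"wz":4.5},{"x":0.337,"y":-0.110,"z":0,"wz":4.5}]' 0.05 15; python3 go.py .5 -.06 .2 8.5
```

```text
t 0.1 p [ 0.146  -0.6329  0.2216] yaw 13.0 tilt [-0.0005  0.0016] F [ 0.1  0.1 -0.4] M [-0.01 -0.   -0.  ] gw 87.1 gf 0.0 q [ 1.36  0.32 -0.07  1.45  0.02  1.37 -0.06]
-> [0.5, -0.06, 0.2, 8.5] xyz [ 0.4738 -0.4786  0.0223] w [-0.1   0.01  4.5 ]invalid input at $[0]: expected keys x, y, z, wx, wy, wz
```

```bash
python3 -m handwheel '[{"x":0.337,"y":-0.110,"z":0,"wx":0,"wy":0,"wz":4.5},{"x":0.337,"y":-0.110,"z":0,"wx":0,"wy":0,"wz":4.5},{"x":0.337,"y":-0.110,"z":0,"wx":0,"wy":0,"wz":4.5},{"x":0.337,"y":-0.110,"z":0,"wx":0,"wy":0,"wz":4.5},{"x":0.337,"y":-0.110,"z":0,"wx":0,"wy":0,"wz":4.5},{"x":0.337,"y":-0.110,"z":0,"wx":0,"wy":0,"wz":4.5},{"x":0.337,"y":-0.110,"z":0,"wx":0,"wy":0,"wz":4.5},{"x":0.337,"y":-0.110,"z":0,"wx":0,"wy":0,"wz":4.5},{"x":0.337,"y":-0.110,"z":0,"wx":0,"wy":0,"wz":4.5}]' 0.05 15; python3 go.py .5 -.06 .2 8.5
```

```text
time: 0.85
position: [0.4552, -0.4451, 0.2221]
tool_rot: [-3.129, -0.243, -0.004]
ft_force: [1.0, 0.5, 0.1]
grip_width: 0.582
grip_force: 0.0
t 0.85 p [ 0.4552 -0.4451  0.2221] yaw 8.9 tilt [0.0024 0.003 ] F [1.  0.5 0.1] M [ 0.03 -0.06 -0.02] gw 50.6 gf 0.0 q [ 0.94  0.3  -0.25  1.48  0.07  1.37 -0.74]
-> [0.5, -0.06, 0.2, 8.5] xyz [ 0.1038 -0.3734  0.0234] w [-0.15 -0.16  0.4 ]
```

```bash
python3 -m handwheel '[{"x":0.10,"y":-0.38,"z":0.02,"wx":0,"wy":0,"wz":0},{"x":0.10,"y":-0.38,"z":0.02,"wx":0,"wy":0,"wz":0},{"x":0.10,"y":-0.38,"z":0.02,"wx":0,"wy":0,"wz":0},{"x":0.10,"y":-0.38,"z":0.02,"wx":0,"wy":0,"wz":0},{"x":0.10,"y":-0.38,"z":0.02,"wx":0,"wy":0,"wz":0},{"x":0.10,"y":-0.38,"z":0.02,"wx":0,"wy":0,"wz":0},{"x":0.10,"y":-0.38,"z":0.02,"wx":0,"wy":0,"wz":0},{"x":0.10,"y":-0.38,"z":0.02,"wx":0,"wy":0,"wz":0},{"x":0.10,"y":-0.38,"z":0.02,"wx":0,"wy":0,"wz":0},{"x":0.10,"y":-0.38,"z":0.02,"wx":0,"wy":0,"wz":0}]'; python3 go.py .475 .096 .14 8.5
```

```text
time: 1.68
position: [0.4923, -0.053, 0.2023]
tool_rot: [-3.13, -0.244, -0.0]
ft_force: [0.3, 0.0, -0.8]
grip_width: 0.575
grip_force: 0.0
t 1.68 p [ 0.4923 -0.053   0.2023] yaw 8.91 tilt [-0.0001  0.002 ] F [ 0.3  0.  -0.8] M [-0.   -0.02  0.  ] gw 50.0 gf 0.0 q [ 0.6   0.03 -0.55  1.84  0.01  1.28 -1.37]
-> [0.475, 0.096, 0.14, 8.5] xyz [ 0.0059 -0.1498  0.0626] w [-0.11 -0.01  0.41]
```

```bash
python3 -m handwheel '[{"x":0.006,"y":-0.15,"z":0.03,"wx":0,"wy":0,"wz":-0.4},{"x":0.006,"y":-0.15,"z":0.03,"wx":0,"wy":0,"wz":-0.4},{"x":0.006,"y":-0.15,"z":0.03,"wx":0,"wy":0,"wz":-0.4},{"x":0.006,"y":-0.15,"z":0.03,"wx":0,"wy":0,"wz":-0.4},{"x":0.006,"y":-0.15,"z":0.062,"wx":0,"wy":0,"wz":0},{"x":0.006,"y":-0.15,"z":0.062,"wx":0,"wy":0,"wz":0.4},{"x":0.006,"y":-0.15,"z":0.062,"wx":0,"wy":0,"wz":0.4},{"x":0.006,"y":-0.15,"z":0.062,"wx":0,"wy":0,"wz":0.4}]'; python3 go.py .475 .096 .068 8.5
python3 - <<'E'
from h import *
from bench import ctrl
o=[]
for n,(x,y,a,b) in(("top",(170,150,110,130)),("scene",(225,200,110,90))):
    im=ctrl.get_image(n)["image"];o.append(cv2.resize(im[y:y+b,x:x+a,::-1],(396,468) if n=="top" else (396,324),interpolation=cv2.INTER_CUBIC))
o[1]=cv2.copyMakeBorder(o[1],0,144,0,0,0);cv2.imwrite("pics/p1.png",np.hstack(o))
E
```

```text
time: 2.35
position: [0.4767, 0.0884, 0.1411]
tool_rot: [3.134, 0.219, -0.0]
ft_force: [-0.6, -0.5, 0.7]
grip_width: 0.572
grip_force: 0.0
t 2.35 p [0.4767 0.0884 0.1411] yaw 8.0 tilt [-0.0001 -0.0002] F [-0.6 -0.5  0.7] M [ 0.02 -0.1  -0.02] gw 49.8 gf 0.0 q [ 0.44  0.07 -0.69  1.93  0.05  1.16 -1.7 ]
-> [0.475, 0.096, 0.068, 8.5] xyz [-0.0006 -0.0078  0.0731] w [ 0.01  0.01 -0.5 ]
```

View pics/p1.png

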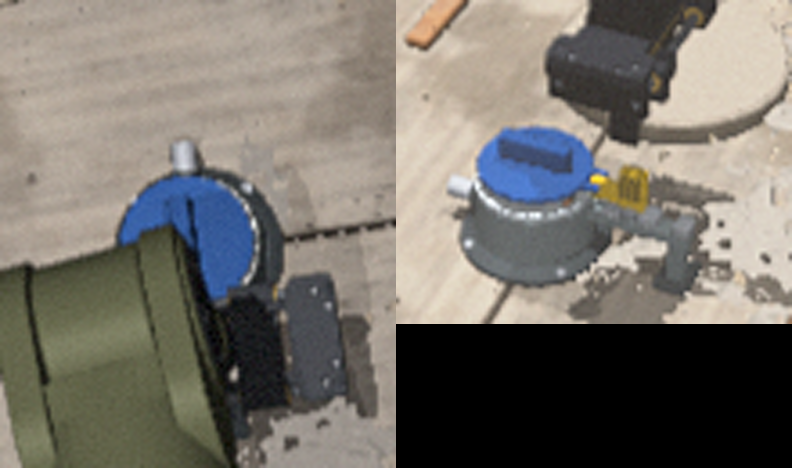

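The picture shows the gripper above and slightly short of the tab (its fingers at about (630,120), the tab at (630,185) in the right-hand crop), with the body clear of the pod. I descend partway and settle.

```bash
python3 -m handwheel '[{"x":0,"y":0,"z":0,"wx":0,"wy":0,"wz":0},{"x":0,"y":0,"z":0,"wx":0,"wy":0,"wz":0},{"x":0,"y":0,"z":0.02,"wx":0,"wy":0,"wz":0},{"x":0,"y":0,"z":0.02,"wx":0,"wy":0,"wz":0}]'; python3 go.py .475 .096 .068 8.5
```

```text
time: 2.78
position: [0.4749, 0.0886, 0.1187]
tool_rot: [3.134, 0.22, -0.005]
ft_force: [-2.0, -0.0, -0.8]
grip_width: 0.576
grip_force: 0.0
t 2.78 p [0.4749 0.0886 0.1187] yaw 8.05 tilt [-0.0033 -0.0005] F [-2.  -0.  -0.8] M [-0.04  0.05  0.02] gw 50.1 gf 0.0 q [ 0.43  0.09 -0.69  1.96  0.06  1.12 -1.72]
-> [0.475, 0.096, 0.068, 8.5] xyz [ 0.0013 -0.0073  0.0507] w [ 0.    0.19 -0.45]
```

```bash
python3 -m handwheel '[{"x":0.001,"y":-0.0075,"z":0,"wx":0,"wy":0,"wz":-0.4},{"x":0.001,"y":-0.0075,"z":0,"wx":0,"wy":0,"wz":-0.4},{"x":0.001,"y":-0.0075,"z":0.025,"wx":0,"wy":0,"wz":-0.4},{"x":0.001,"y":-0.0075,"z":0.045,"wx":0,"wy":0,"wz":-0.4},{"x":0.001,"y":-0.0075,"z":0.049,"wx":0,"wy":0,"wz":-0.4},{"x":0.001,"y":-0.0075,"z":0.049,"wx":0,"wy":0,"wz":-0.4},{"x":0.001,"y":-0.0075,"z":0.049,"wx":0,"wy":0,"wz":-0.4}]'; python3 go.py .475 .096 .068 8.5
```

```text
time: 3.37
position: [0.4769, 0.0974, 0.0725]
tool_rot: [-3.133, -0.233, -0.002]
ft_force: [0.7, -0.2, 0.3]
grip_width: 0.575
grip_force: 0.0
t 3.37 p [0.4769 0.0974 0.0725] yaw 8.52 tilt [0.001  0.0003] F [ 0.7 -0.2  0.3] M [ 0.03 -0.02  0.  ] gw 50.0 gf 0.0 q [ 0.4   0.16 -0.7   2.    0.12  1.02 -1.78]
-> [0.475, 0.096, 0.068, 8.5] xyz [-0.0021  0.0011  0.0045] w [-0.01 -0.06  0.02]
```

```bash
python3 -m handwheel '[{"x":-0.002,"y":0.001,"z":0.003,"wx":0,"wy":0,"wz":0},{"x":-0.002,"y":0.001,"z":0.003,"wx":0,"wy":0,"wz":0},{"x":-0.002,"y":0.001,"z":0.003,"wx":0,"wy":0,"wz":0},{"x":-0.002,"y":0.001,"z":0.003,"wx":0,"wy":0,"wz":0},{"x":-0.002,"y":0.001,"z":0.003,"wx":0,"wy":0,"wz":0},{"x":-0.002,"y":0.001,"z":0.003,"wx":0,"wy":0,"wz":0},{"x":-0.002,"y":0.001,"z":0.003,"wx":0,"wy":0,"wz":0},{"x":-0.002,"y":0.001,"z":0.003,"wx":0,"wy":0,"wz":0}]' 0.0 15; python3 go.py .475 .096 .068 8.5
```

```text
time: 4.03
position: [0.4745, 0.0959, 0.0686]
tool_rot: [-3.133, -0.232, -0.0]
ft_force: [-0.8, 0.5, 0.3]
grip_width: 0.137
grip_force: 15.0
t 4.03 p [0.4745 0.0959 0.0686] yaw 8.47 tilt [0.0001 0.0003] F [-0.8  0.5  0.3] M [ 0.12  0.06 -0.19] gw 11.9 gf 15.0 q [ 0.4   0.16 -0.7   2.01  0.12  1.01 -1.78]
-> [0.475, 0.096, 0.068, 8.5] xyz [ 0.0005 -0.      0.0006] w [-0.01 -0.01 -0.03]
```

```bash
python3 -m handwheel '[{"x":0,"y":0,"z":-0.005,"wx":0,"wy":0,"wz":0},{"x":0,"y":0,"z":-0.010,"wx":0,"wy":0,"wz":0},{"x":0,"y":0,"z":-0.011,"wx":0,"wy":0,"wz":0},{"x":0,"y":0,"z":-0.011,"wx":0,"wy":0,"wz":0}]'; python3 go.py .4453 .0915 .08 8.5
```

```text
time: 4.37
position: [0.4744, 0.0959, 0.0799]
tool_rot: [-3.133, -0.233, -0.0]
ft_force: [-0.1, 1.2, -3.3]
grip_width: 0.135
grip_force: 15.0
t 4.37 p [0.4744 0.0959 0.0799] yaw 8.49 tilt [0.0003 0.0001] F [-0.1  1.2 -3.3] M [ 0.29  0.01 -0.14] gw 11.8 gf 15.0 q [ 0.41  0.15 -0.7   2.    0.11  1.03 -1.76]
-> [0.4453, 0.0915, 0.08, 8.5] xyz [-0.0295  0.     -0.0002] w [-0.   -0.02 -0.01]
```

Lifted with about 3 N, as expected. Next the slide.

```bash
python3 -m handwheel '[{"x":-0.010,"y":0,"z":0,"wx":0,"wy":0,"wz":0},{"x":-0.020,"y":0,"z":0,"wx":0,"wy":0,"wz":0},{"x":-0.028,"y":0,"z":0,"wx":0,"wy":0,"wz":0},{"x":-0.030,"y":0,"z":0,"wx":0,"wy":0,"wz":0},{"x":-0.030,"y":0,"z":0,"wx":0,"wy":0,"wz":0},{"x":-0.030,"y":0,"z":0,"wx":0,"wy":0,"wz":0}]'; python3 go.py .4447 .0915 .08 8.5
```

```text
time: 4.87
position: [0.4444, 0.0916, 0.0795]
tool_rot: [-3.133, -0.233, 0.0]
ft_force: [-0.3, 3.1, -3.1]
grip_width: 0.134
grip_force: 15.0
t 4.87 p [0.4444 0.0916 0.0795] yaw 8.5 tilt [-0.0001  0.0002] F [-0.3  3.1 -3.1] M [ 0.71  0.21 -0.19] gw 11.7 gf 15.0 q [ 0.43  0.07 -0.71  2.07  0.05  1.02 -1.72]
-> [0.4447, 0.0915, 0.08, 8.5] xyz [ 0.0002  0.0001 -0.0005] w [-0.01  0.01 -0.  ]
```

```bash
python3 -m handwheel '[{"x":0,"y":0,"z":0.006,"wx":0,"wy":0,"wz":0},{"x":0,"y":0,"z":0.010,"wx":0,"wy":0,"wz":0},{"x":0,"y":0,"z":0.010,"wx":0,"wy":0,"wz":0}]'; python3 -m handwheel '[{"x":0,"y":0,"z":0,"wx":0,"wy":0,"wz":0},{"x":0,"y":0,"z":0,"wx":0,"wy":0,"wz":0},{"x":0,"y":0,"z":0,"wx":0,"wy":0,"wz":0},{"x":0,"y":0,"z":0,"wx":0,"wy":0,"wz":0},{"x":0,"y":0,"z":-0.03,"wx":0,"wy":0,"wz":0},{"x":0,"y":0,"z":-0.07,"wx":0,"wy":0,"wz":0},{"x":0,"y":0,"z":-0.08,"wx":0,"wy":0,"wz":0},{"x":0,"y":0,"z":-0.08,"wx":0,"wy":0,"wz":0}]' 0.05; python3 go.py .5585 .1085 .15 8.5
```

```text
time: 5.12
position: [0.4448, 0.0916, 0.0689]
tool_rot: [-3.132, -0.233, 0.001]
ft_force: [0.4, 2.5, -2.0]
grip_width: 0.134
grip_force: 15.0
time: 5.78
position: [0.4476, 0.0913, 0.1532]
tool_rot: [3.132, 0.232, 0.012]
ft_force: [-0.5, -0.4, -0.1]
grip_width: 0.561
grip_force: 0.0
t 5.78 p [0.4476 0.0913 0.1532] yaw 8.47 tilt [ 0.0076 -0.0009] F [-0.5 -0.4 -0.1] M [ 0.02 -0.01  0.  ] gw 48.8 gf 0.0 q [ 0.46 -0.03 -0.7   1.98 -0.02  1.17 -1.66]
-> [0.5585, 0.1085, 0.15, 8.5] xyz [ 0.1122 -0.0006  0.004 ] w [ 0.11 -0.42 -0.03]
```

```bash
python3 -m handwheel '[{"x":0.112,"y":-0.001,"z":0.01,"wx":0,"wy":-0.4,"wz":0},{"x":0.112,"y":-0.001,"z":0.01,"wx":0,"wy":-0.4,"wz":0},{"x":0.112,"y":-0.001,"z":0.01,"wx":0,"wy":-0.4,"wz":0},{"x":0.112,"y":-0.001,"z":0.01,"wx":0,"wy":-0.4,"wz":0},{"x":0.112,"y":-0.001,"z":0.01,"wx":0,"wy":-0.4,"wz":0},{"x":0.112,"y":-0.001,"z":0.01,"wx":0,"wy":-0.4,"wz":0}]' 0.036; python3 go.py .558 .1083 .086 8.5;python3 - <<'E'
from h import *
from bench import ctrl
d=ctrl.get_image("scene");im=d["image"];m,ce,s=blob(im,*YE);print(ce,s)
u=np.array([np.cos(np.radians(8.5)),np.sin(np.radians(8.5)),0]);P=np.array([.558,.1083,0])
for r in(.084,.114):
  for z in(.061,.097,.103):print(r,z,proj(d,P-r*u+[0,0,z]).round(1))
x,y,a,b=225,200,110,90;cv2.imwrite("pics/p2.png",cv2.resize(im[y:y+b,x:x+a,::-1],None,fx=5,fy=5,interpolation=cv2.INTER_CUBIC))
E
```

```text
time: 6.28
position: [0.5539, 0.1088, 0.1382]
tool_rot: [3.132, 0.233, -0.016]
ft_force: [-0.3, -0.4, -0.8]
grip_width: 0.414
grip_force: 0.0
t 6.28 p [0.5539 0.1088 0.1382] yaw 8.53 tilt [-0.01   -0.0012] F [-0.3 -0.4 -0.8] M [0.01 0.   0.03] gw 36.0 gf 0.0 q [ 0.37  0.28 -0.71  1.75  0.19  1.2  -1.81]
-> [0.558, 0.1083, 0.086, 8.5] xyz [0.0045 0.0011 0.0521] w [-0.02  0.58  0.03]
[297.69354839 254.62096774] [289 249  16  13 124]
0.084 0.061 [290.1 256.8]
0.084 0.097 [290.5 247. ]
0.084 0.103 [290.5 245.3]
0.114 0.061 [300.1 259.6]
0.114 0.097 [300.6 249.7]
0.114 0.103 [300.7 248. ]
```

View pics/p2.png

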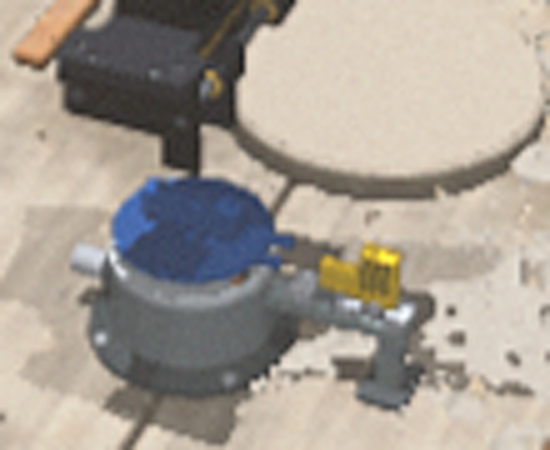

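The tab sits down in the outer notch (block at about (380,275) in the crop, centroid shifted by 9.5 px right and 3.1 px down, matching +30 mm); the fork is clear. Now down over the rib.

```bash
python3 -m handwheel '[{"x":0.003,"y":0.0005,"z":0,"wx":0,"wy":0,"wz":0},{"x":0.003,"y":0.0005,"z":0,"wx":0,"wy":0,"wz":0},{"x":0.003,"y":0.0005,"z":0.02,"wx":0,"wy":0,"wz":0},{"x":0.003,"y":0.0005,"z":0.03,"wx":0,"wy":0,"wz":0},{"x":0.003,"y":0.0005,"z":0.03,"wx":0,"wy":0,"wz":0}]'; python3 go.py .558 .1083 .084 8.5
```

```text
time: 6.75
position: [0.5561, 0.1079, 0.1073]
tool_rot: [3.131, 0.232, -0.018]
ft_force: [-0.7, 0.6, -0.2]
grip_width: 0.414
grip_force: 0.0
t 6.75 p [0.5561 0.1079 0.1073] yaw 8.49 tilt [-0.0111 -0.0024] F [-0.7  0.6 -0.2] M [-0.03 -0.   -0.02] gw 36.0 gf 0.0 q [ 0.36  0.31 -0.7   1.77  0.22  1.15 -1.83]
-> [0.558, 0.1083, 0.084, 8.5] xyz [ 0.0022 -0.0002  0.0233] w [ 0.04  0.65 -0.01]
```

```bash
python3 -m handwheel '[{"x":0.0015,"y":0,"z":0.01,"wx":0,"wy":0.65,"wz":0},{"x":0.0015,"y":0,"z":0.021,"wx":0,"wy":0.65,"wz":0},{"x":0.0015,"y":0,"z":0.023,"wx":0,"wy":0.65,"wz":0},{"x":0.0015,"y":0,"z":0.023,"wx":0,"wy":0.65,"wz":0},{"x":0.0015,"y":0,"z":0.023,"wx":0,"wy":0.65,"wz":0}]'; python3 -m handwheel '[{"x":0,"y":0,"z":0,"wx":0,"wy":0,"wz":0},{"x":0,"y":0,"z":0,"wx":0,"wy":0,"wz":0},{"x":0,"y":0,"z":0,"wx":0,"wy":0,"wz":0},{"x":0,"y":0,"z":0,"wx":0,"wy":0,"wz":0},{"x":0,"y":0,"z":0,"wx":0,"wy":0,"wz":0}]' 0 6; python3 go.py .558 .1083 .070 8.5
```

```text
time: 7.17
position: [0.5595, 0.109, 0.0867]
tool_rot: [-3.133, -0.233, -0.006]
ft_force: [-0.2, -0.3, 0.1]
grip_width: 0.412
grip_force: 0.0
time: 7.58
position: [0.5599, 0.108, 0.0868]
tool_rot: [3.132, 0.232, 0.007]
ft_force: [0.9, -2.9, 1.1]
grip_width: 0.159
grip_force: 6.0
t 7.58 p [0.5599 0.108  0.0868] yaw 8.47 tilt [ 0.0048 -0.0007] F [ 0.9 -2.9  1.1] M [-0.55 -0.    0.02] gw 13.9 gf 6.0 q [ 0.35  0.33 -0.69  1.8   0.24  1.09 -1.84]
-> [0.558, 0.1083, 0.07, 8.5] xyz [-0.0019 -0.0006  0.0168] w [ 0.08 -0.26 -0.03]
```

```bash
python3 -m handwheel '[{"x":-0.0015,"y":0,"z":0.004,"wx":0,"wy":-0.2,"wz":0},{"x":-0.0015,"y":0,"z":0.008,"wx":0,"wy":-0.2,"wz":0},{"x":-0.0015,"y":0,"z":0.012,"wx":0,"wy":-0.2,"wz":0},{"x":-0.0015,"y":0,"z":0.016,"wx":0,"wy":-0.2,"wz":0},{"x":-0.0015,"y":0,"z":0.017,"wx":0,"wy":-0.2,"wz":0},{"x":-0.0015,"y":0,"z":0.017,"wx":0,"wy":-0.2,"wz":0},{"x":-0.0015,"y":0,"z":0.017,"wx":0,"wy":-0.2,"wz":0}]'; python3 go.py .558 .1083 .070 8.5
```

```text
time: 8.17
position: [0.56, 0.1081, 0.0713]
tool_rot: [3.132, 0.232, 0.007]
ft_force: [-0.7, -2.0, 8.1]
grip_width: 0.158
grip_force: 8.3
t 8.17 p [0.56   0.1081 0.0713] yaw 8.46 tilt [ 0.0046 -0.0009] F [-0.7 -2.   8.1] M [-0.57 -0.01  0.03] gw 13.8 gf 8.3 q [ 0.35  0.35 -0.69  1.81  0.25  1.07 -1.86]
-> [0.558, 0.1083, 0.07, 8.5] xyz [-0.002  -0.0005  0.0013] w [ 0.09 -0.25 -0.04]
```

```bash
python3 -m handwheel '[{"x":-0.001,"y":0,"z":0.001,"wx":0,"wy":-0.2,"wz":0},{"x":-0.001,"y":0,"z":0.0025,"wx":0,"wy":-0.2,"wz":0},{"x":-0.001,"y":0,"z":0.0025,"wx":0,"wy":-0.2,"wz":0},{"x":-0.001,"y":0,"z":0.0025,"wx":0,"wy":-0.2,"wz":0}]'; python3 go.py .558 .1083 .069 8.5;python3 - <<'E'
from h import *
from bench import ctrl
d=ctrl.get_image("scene");im=d["image"];m,ce,s=blob(im,*BL);print(ce,s)
d0=np.load("scene0.npz")
x,y,a,b=235,215,70,60
f=lambda i:cv2.resize(i[y:y+b,x:x+a,::-1],None,fx=5.5,fy=5.5,interpolation=cv2.INTER_CUBIC)
cv2.imwrite("pics/p3.png",np.hstack([f(d0["image"]),f(im)]))
E
```

```text
time: 8.5
position: [0.56, 0.108, 0.0694]
tool_rot: [3.132, 0.232, 0.005]
ft_force: [1.0, -2.4, 9.1]
grip_width: 0.158
grip_force: 8.5
t 8.5 p [0.56   0.108  0.0694] yaw 8.46 tilt [ 0.0033 -0.001 ] F [ 1.  -2.4  9.1] M [-0.51 -0.29  0.01] gw 13.8 gf 8.5 q [ 0.35  0.35 -0.69  1.81  0.26  1.06 -1.86]
-> [0.558, 0.1083, 0.069, 8.5] xyz [-0.002  -0.0005  0.0004] w [ 0.09 -0.18 -0.04]
[272.7804878  252.59756098] [263 247  20  12  82]
```

View pics/p3.png

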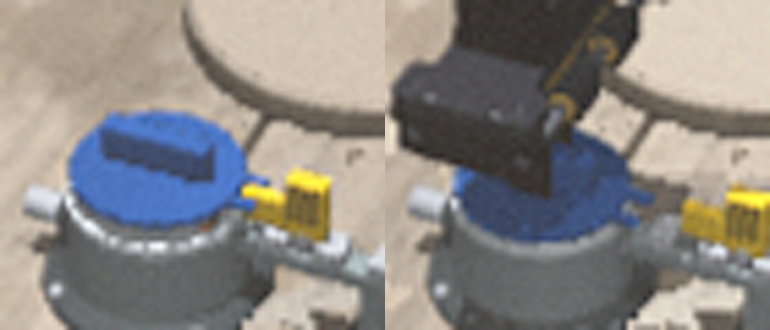

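The disc has dropped about 9 mm (its lower edge moved by 14 crop px), sits on the collar, and is clear of the tab's nose. I start the turn, checking forces as I go.

```bash
python3 -m handwheel '[{"x":0,"y":0,"z":0.001,"wx":0,"wy":0,"wz":-4},{"x":0,"y":0,"z":0.001,"wx":0,"wy":0,"wz":-8},{"x":0,"y":0,"z":0.001,"wx":0,"wy":0,"wz":-12},{"x":0,"y":0,"z":0.001,"wx":0,"wy":0,"wz":-16},{"x":0,"y":0,"z":0.001,"wx":0,"wy":0,"wz":-20},{"x":0,"y":0,"z":0.001,"wx":0,"wy":0,"wz":-20}]'; python3 go.py .558 .1083 .069 98.5
```

```text
time: 9.05
position: [0.5595, 0.1094, 0.0685]
tool_rot: [3.044, 0.777, 0.004]
ft_force: [-0.3, 0.4, 9.3]
grip_width: 0.161
grip_force: 8.8
t 9.05 p [0.5595 0.1094 0.0685] yaw 28.65 tilt [0.0024 0.0006] F [-0.3  0.4  9.3] M [-0.11  0.02 -0.02] gw 14.0 gf 8.8 q [ 0.39  0.37 -0.75  1.81  0.29  1.07 -1.53]
-> [0.558, 0.1083, 0.069, 98.5] xyz [-0.0018  0.0003 -0.0005] w [  0.11  -0.1  -69.85]
```

Turning freely, low forces. Continue toward 85°.

```bash
python3 -m handwheel '[{"x":-0.001,"y":0,"z":0,"wx":0,"wy":0,"wz":-6},{"x":-0.001,"y":0,"z":0,"wx":0,"wy":0,"wz":-12},{"x":-0.001,"y":0,"z":0,"wx":0,"wy":0,"wz":-18},{"x":-0.001,"y":0,"z":0,"wx":0,"wy":0,"wz":-24},{"x":-0.001,"y":0,"z":0,"wx":0,"wy":0,"wz":-30},{"x":-0.001,"y":0,"z":0,"wx":0,"wy":0,"wz":-35},{"x":-0.001,"y":0,"z":0,"wx":0,"wy":0,"wz":-35}]'; python3 go.py .558 .1083 .069 98.5
```

```text
time: 9.63
position: [0.5586, 0.1092, 0.0685]
tool_rot: [2.668, 1.658, 0.004]
ft_force: [0.4, -0.1, 10.9]
grip_width: 0.162
grip_force: 9.3
t 9.63 p [0.5586 0.1092 0.0685] yaw 63.7 tilt [0.0023 0.001 ] F [ 0.4 -0.1 10.9] M [-0.   -0.    0.08] gw 14.1 gf 9.3 q [ 0.48  0.41 -0.86  1.81  0.34  1.08 -0.96]
-> [0.558, 0.1083, 0.069, 98.5] xyz [-0.001  -0.0002 -0.0005] w [  0.12  -0.08 -34.8 ]
```

```bash
python3 -m handwheel '[{"x":0,"y":0,"z":0,"wx":0,"wy":0,"wz":-6},{"x":0,"y":0,"z":0,"wx":0,"wy":0,"wz":-12},{"x":0,"y":0,"z":0,"wx":0,"wy":0,"wz":-18},{"x":0,"y":0,"z":0,"wx":0,"wy":0,"wz":-24},{"x":0,"y":0,"z":0,"wx":0,"wy":0,"wz":-29},{"x":0,"y":0,"z":0,"wx":0,"wy":0,"wz":-31},{"x":0,"y":0,"z":0,"wx":0,"wy":0,"wz":-31}]'; python3 go.py .558 .1083 .069 98.5
```

```text
time: 10.22
position: [0.5586, 0.1093, 0.0685]
tool_rot: [2.131, 2.308, 0.004]
ft_force: [0.7, 1.5, 12.0]
grip_width: 0.159
grip_force: 9.6
t 10.22 p [0.5586 0.1093 0.0685] yaw 94.57 tilt [0.0022 0.0014] F [ 0.7  1.5 12. ] M [-0.01 -0.04 -0.02] gw 13.8 gf 9.6 q [ 0.56  0.45 -0.96  1.81  0.41  1.1  -0.47]
-> [0.558, 0.1083, 0.069, 98.5] xyz [-0.001  -0.0007 -0.0005] w [ 0.14 -0.06 -3.93]
```

```bash
python3 -m handwheel '[{"x":0,"y":0,"z":-0.004,"wx":0,"wy":0,"wz":0},{"x":0,"y":0,"z":-0.008,"wx":0,"wy":0,"wz":0},{"x":0,"y":0,"z":-0.008,"wx":0,"wy":0,"wz":0},{"x":0,"y":0,"z":-0.008,"wx":0,"wy":0,"wz":0}]'; python3 -m handwheel '[{"x":0,"y":0,"z":0,"wx":0,"wy":0,"wz":0},{"x":0,"y":0,"z":0,"wx":0,"wy":0,"wz":0},{"x":0,"y":0,"z":-0.005,"wx":0,"wy":0,"wz":0},{"x":0,"y":0,"z":-0.010,"wx":0,"wy":0,"wz":0},{"x":0,"y":0,"z":-0.015,"wx":0,"wy":0,"wz":0},{"x":0,"y":0,"z":-0.015,"wx":0,"wy":0,"wz":0}]' 0 28; python3 go.py .558 .1083 .17 98.5
```

```text
time: 10.55
position: [0.5586, 0.1093, 0.0761]
tool_rot: [2.132, 2.306, 0.004]
ft_force: [1.2, 0.7, 6.8]
grip_width: 0.163
grip_force: 8.7
time: 11.05
position: [0.5566, 0.108, 0.0898]
tool_rot: [-2.132, -2.306, 0.003]
ft_force: [1.5, 1.2, 3.3]
grip_width: 0.159
grip_force: 30.3
t 11.05 p [0.5566 0.108  0.0898] yaw 94.48 tilt [-0.0018 -0.0006] F [1.5 1.2 3.3] M [ 0.13 -0.51  0.03] gw 13.9 gf 30.3 q [ 0.58  0.42 -0.98  1.79  0.38  1.14 -0.45]
-> [0.558, 0.1083, 0.17, 98.5] xyz [ 0.0002  0.0012 -0.0802] w [-0.11  0.02 -4.02]
```

```bash
python3 -m handwheel '[{"x":0,"y":0,"z":-0.01,"wx":0,"wy":0,"wz":0},{"x":0,"y":0,"z":-0.02,"wx":0,"wy":0,"wz":0},{"x":0,"y":0,"z":-0.03,"wx":0,"wy":0,"wz":0},{"x":0,"y":0,"z":-0.04,"wx":0,"wy":0,"wz":0},{"x":0,"y":0,"z":-0.05,"wx":0,"wy":0,"wz":0},{"x":0,"y":0,"z":-0.06,"wx":0,"wy":0,"wz":0},{"x":0,"y":0,"z":-0.07,"wx":0,"wy":0,"wz":0},{"x":0,"y":0,"z":-0.07,"wx":0,"wy":0,"wz":0},{"x":0,"y":0,"z":-0.07,"wx":0,"wy":0,"wz":0}]'; python3 go.py .574 -.1486 .17 94.5
python3 - <<'E'
from h import *
from bench import ctrl
d=ctrl.get_image("scene");im=d["image"]
x,y,a,b=225,170,130,110
cv2.imwrite("pics/p4.png",cv2.resize(im[y:y+b,x:x+a,::-1],None,fx=5,fy=5,interpolation=cv2.INTER_CUBIC))
E
```

```text
time: 11.8
position: [0.5569, 0.1082, 0.1597]
tool_rot: [-2.132, -2.306, 0.002]
ft_force: [-0.6, 0.5, -1.2]
grip_width: 0.161
grip_force: 30.3
t 11.8 p [0.5569 0.1082 0.1597] yaw 94.49 tilt [-0.0014 -0.0006] F [-0.6  0.5 -1.2] M [-0.06 -0.11 -0.04] gw 14.0 gf 30.3 q [ 0.62  0.34 -1.03  1.72  0.31  1.26 -0.4 ]
-> [0.574, -0.1486, 0.17, 94.5] xyz [-0.2573 -0.003  -0.0102] w [-0.08  0.03 -0.01]
```

View pics/p4.png

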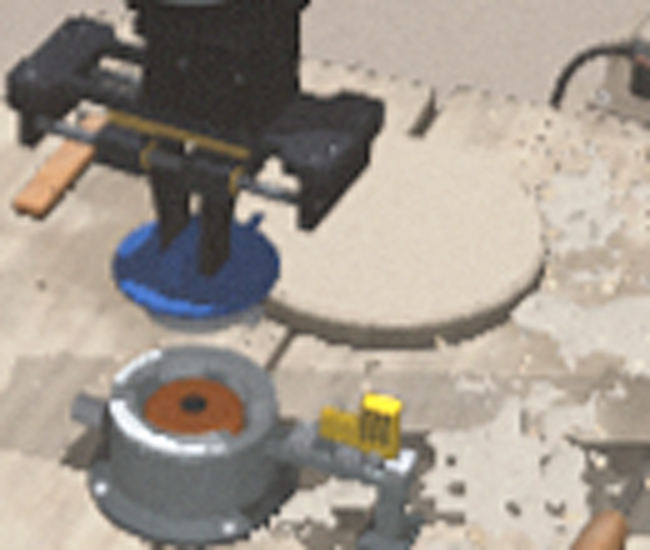

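The cover hangs level in the gripper at about (195,270) of the crop, fully off the pod; the tab is still in its outer notch. Now carry it over the board.

```bash
python3 -m handwheel '[{"x":-0.015,"y":0,"z":0,"wx":0,"wy":0,"wz":0},{"x":-0.04,"y":0,"z":0,"wx":0,"wy":0,"wz":0},{"x":-0.07,"y":0,"z":0,"wx":0,"wy":0,"wz":0},{"x":-0.10,"y":-0.001,"z":0,"wx":0,"wy":0,"wz":0},{"x":-0.13,"y":-0.002,"z":0,"wx":0,"wy":0,"wz":0},{"x":-0.16,"y":-0.003,"z":0,"wx":0,"wy":0,"wz":0},{"x":-0.19,"y":-0.003,"z":0,"wx":0,"wy":0,"wz":0},{"x":-0.22,"y":-0.003,"z":0,"wx":0,"wy":0,"wz":0},{"x":-0.245,"y":-0.003,"z":0,"wx":0,"wy":0,"wz":0},{"x":-0.257,"y":-0.003,"z":0,"wx":0,"wy":0,"wz":0}]'; python3 -m handwheel '[{"x":0,"y":0,"z":0,"wx":0,"wy":0,"wz":0},{"x":0,"y":0,"z":0,"wx":0,"wy":0,"wz":0},{"x":0,"y":0,"z":0,"wx":0,"wy":0,"wz":0}]'; python3 go.py .574 -.1486 .053 94.5
```

```text
time: 12.68
position: [0.5727, -0.1533, 0.1578]
tool_rot: [-2.137, -2.3, 0.007]
ft_force: [0.8, -1.2, -1.1]
grip_width: 0.158
grip_force: 30.3
time: 12.93
position: [0.5736, -0.1455, 0.1589]
tool_rot: [-2.127, -2.308, 0.002]
ft_force: [1.1, 0.4, -1.6]
grip_width: 0.157
grip_force: 30.3
t 12.93 p [ 0.5736 -0.1455  0.1589] yaw 94.67 tilt [-0.003   0.0012] F [ 1.1  0.4 -1.6] M [ 0.03 -0.09 -0.03] gw 13.7 gf 30.3 q [ 0.96  0.38 -0.93  1.66  0.32  1.27  0.05]
-> [0.574, -0.1486, 0.053, 94.5] xyz [-0.0033  0.0005  0.1059] w [-0.17 -0.08  0.17]
```

Descend to about 5 mm above contact, then creep.

```bash
python3 -m handwheel '[{"x":-0.003,"y":0,"z":0.015,"wx":0,"wy":0,"wz":0},{"x":-0.003,"y":0,"z":0.035,"wx":0,"wy":0,"wz":0},{"x":-0.003,"y":0,"z":0.055,"wx":0,"wy":0,"wz":0},{"x":-0.003,"y":0,"z":0.075,"wx":0,"wy":0,"wz":0},{"x":-0.003,"y":0,"z":0.09,"wx":0,"wy":0,"wz":0},{"x":-0.003,"y":0,"z":0.098,"wx":0,"wy":0,"wz":0},{"x":-0.003,"y":0,"z":0.1,"wx":0,"wy":0,"wz":0},{"x":-0.003,"y":0,"z":0.1,"wx":0,"wy":0,"wz":0},{"x":-0.003,"y":0,"z":0.1,"wx":0,"wy":0,"wz":0}]'; python3 -m handwheel '[{"x":0,"y":0,"z":0.001,"wx":0,"wy":0,"wz":0},{"x":0,"y":0,"z":0.002,"wx":0,"wy":0,"wz":0},{"x":0,"y":0,"z":0.003,"wx":0,"wy":0,"wz":0},{"x":0,"y":0,"z":0.003,"wx":0,"wy":0,"wz":0},{"x":0,"y":0,"z":0.003,"wx":0,"wy":0,"wz":0}]';  python3 go.py .574 -.1486 .0525 94.5
```

```text
time: 13.68
position: [0.5745, -0.1511, 0.0599]
tool_rot: [-2.132, -2.307, 0.002]
ft_force: [0.2, -0.5, -2.2]
grip_width: 0.158
grip_force: 30.3
time: 14.1
position: [0.5737, -0.1514, 0.0562]
tool_rot: [-2.132, -2.306, 0.003]
ft_force: [0.2, -0.5, -1.1]
grip_width: 0.158
grip_force: 30.3
t 14.1 p [ 0.5737 -0.1514  0.0562] yaw 94.49 tilt [-0.0024 -0.0006] F [ 0.2 -0.5 -1.1] M [ 0.   -0.09  0.01] gw 13.7 gf 30.3 q [ 0.92  0.49 -0.87  1.75  0.41  1.1  -0.01]
-> [0.574, -0.1486, 0.0525, 94.5] xyz [0.0028 0.0006 0.0037] w [-0.14  0.03 -0.01]
```

```bash
python3 -m handwheel '[{"x":0,"y":0,"z":0.001,"wx":0,"wy":0,"wz":0},{"x":0,"y":0,"z":0.002,"wx":0,"wy":0,"wz":0},{"x":0,"y":0,"z":0.002,"wx":0,"wy":0,"wz":0}]'; python3 -m handwheel '[{"x":0,"y":0,"z":0.001,"wx":0,"wy":0,"wz":0},{"x":0,"y":0,"z":0.001,"wx":0,"wy":0,"wz":0},{"x":0,"y":0,"z":0.001,"wx":0,"wy":0,"wz":0}]'
```

```text
time: 14.35
position: [0.5734, -0.1513, 0.0538]
tool_rot: [-2.131, -2.305, 0.004]
ft_force: [0.6, -0.1, -0.9]
grip_width: 0.159
grip_force: 30.3
time: 14.6
position: [0.5735, -0.1513, 0.053]
tool_rot: [-2.131, -2.306, 0.003]
ft_force: [0.7, -0.9, -1.8]
grip_width: 0.163
grip_force: 30.3
```

```bash
python3 -m handwheel '[{"x":0,"y":0,"z":0.001,"wx":0,"wy":0,"wz":0},{"x":0,"y":0,"z":0.001,"wx":0,"wy":0,"wz":0},{"x":0,"y":0,"z":0.001,"wx":0,"wy":0,"wz":0}]'; python3 -m handwheel '[{"x":0,"y":0,"z":0.001,"wx":0,"wy":0,"wz":0},{"x":0,"y":0,"z":0.001,"wx":0,"wy":0,"wz":0},{"x":0,"y":0,"z":0.001,"wx":0,"wy":0,"wz":0}]'
```

```text
time: 14.85
position: [0.5737, -0.1514, 0.0525]
tool_rot: [-2.132, -2.306, 0.003]
ft_force: [-1.9, 0.1, 2.5]
grip_width: 0.16
grip_force: 30.8
time: 15.1
position: [0.5738, -0.1514, 0.0525]
tool_rot: [-2.132, -2.306, 0.004]
ft_force: [-5.1, 0.4, 9.9]
grip_width: 0.156
grip_force: 31.6
```

Contact at the expected height (z 0.0525). Ease off, release and retreat upward.

```bash
python3 -m handwheel '[{"x":0,"y":0,"z":-0.001,"wx":0,"wy":0,"wz":0},{"x":0,"y":0,"z":-0.001,"wx":0,"wy":0,"wz":0}]'; python3 -m handwheel '[{"x":0,"y":0,"z":0,"wx":0,"wy":0,"wz":0},{"x":0,"y":0,"z":0,"wx":0,"wy":0,"wz":0},{"x":0,"y":0,"z":0,"wx":0,"wy":0,"wz":0},{"x":0,"y":0,"z":-0.01,"wx":0,"wy":0,"wz":0},{"x":0,"y":0,"z":-0.03,"wx":0,"wy":0,"wz":0},{"x":0,"y":0,"z":-0.06,"wx":0,"wy":0,"wz":0},{"x":0,"y":0,"z":-0.10,"wx":0,"wy":0,"wz":0},{"x":0,"y":0,"z":-0.14,"wx":0,"wy":0,"wz":0},{"x":0,"y":0,"z":-0.14,"wx":0,"wy":0,"wz":0},{"x":0,"y":0,"z":-0.14,"wx":0,"wy":0,"wz":0}]' 0.036
python3 - <<'E'
from h import *
from bench import ctrl
d=ctrl.get_image("scene");im=d["image"]; m,ce,s=blob(im,*YE);print(ce)
x,y,a,b=210,170,150,110
cv2.imwrite("pics/p5.png",cv2.resize(im[y:y+b,x:x+a,::-1],None,fx=5,fy=5,interpolation=cv2.INTER_CUBIC))
E
```

```text
time: 15.27
position: [0.5739, -0.1514, 0.0525]
tool_rot: [-2.132, -2.306, 0.003]
ft_force: [-1.3, -0.4, 4.4]
grip_width: 0.159
grip_force: 30.9
time: 16.1
position: [0.5761, -0.1514, 0.1952]
tool_rot: [2.13, 2.304, 0.001]
ft_force: [-1.2, 0.8, -1.3]
grip_width: 0.416
grip_force: 0.0
[297.82758621 254.65517241]
```

View pics/p5.png

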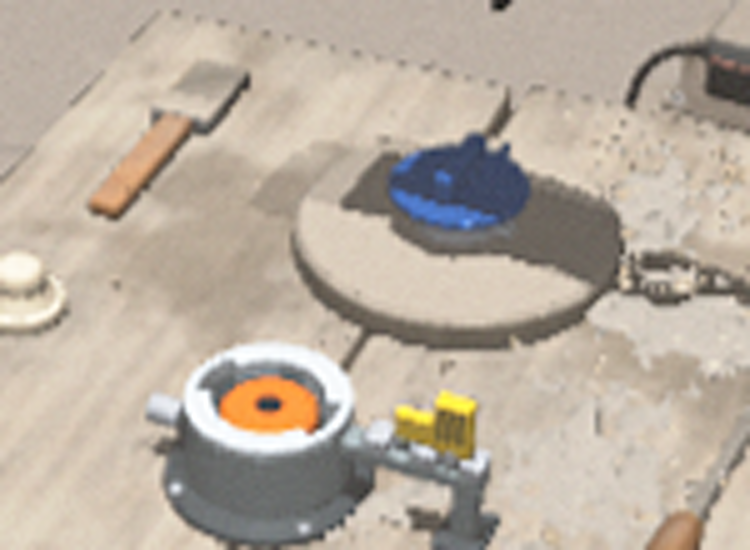

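The cover lies right way up near the middle of the board (about (460,190) in the crop), the tab is in the outer notch at (440,425), and the gripper is clear.

```bash
python3 -c "
from bench import ctrl
print(ctrl.close_job())"
```

```text
the job is handed in; nothing more can be done
None
```

The pod is open: the tab is in its outer notch, the cover lies right way up on the board, the knobs and sanding block were not touched, and the job was handed in at about 16 s; no verdict came back.

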